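Raise the dosing nozzle out of its rinse cup and draw its arm out over the sample beaker

TASK

The dosing nozzle is parked in its rinse cup: first wind the handwheel on top of the stand clockwise (seen from above) until the carriage touches the stop collar on the guide rod, then push the dosing arm's lock button all the way down, and then take this arm by its upright grip and draw it out to the 60 mm line of its scale, so that the nozzle stands over the beaker. The dosing arm is spring-loaded and would run back, so finish while still holding it by the grip at 60 mm, with the carriage still against the collar. Do not move the beaker or the other things on the bench.

Things in the scene. Friction and masses are not known exactly. Their poses are not given: they have to be found in the camera images.
- stand: Dosing stand, fixed: white base plate 130 x 350 mm, 18 mm thick, with two upright guide rods (at the stand's x = -30 and +30 mm), a lead screw between them and a handwheel on top. Origin on the screw's axis at the bench surface, z up. The telescopic arm points along the stand's own -y. The plate reaches from 53 mm on the +y side of the screw to 297 mm on the -y side.
- wheel_centre (a point): Point on the handwheel's vertical axis, 279 mm above the bench, level with the middle of its revolving grip. The wheel is a 100 mm disc; its upper side (rim, hub) is 20 mm below this point.
- wheel_grip_mid (a point): Middle of the handwheel's revolving grip: an upright black cylinder, 20 mm in diameter and 38 mm tall, 38 mm off the wheel's axis, 4 mm above the disc. It spins freely about its own vertical axis, so the hand can keep pointing one way all round. It starts on the stand's own -x side of the wheel.
- handwheel (a joint): Angle of the handwheel, rad, 0 at the start, growing clockwise seen from above; a full turn raises the carriage 12 mm. Friction about 0.13 N m (3.4 N at the grip); it stays where it is left, and pushes on the carriage below about 40 N do not drive it back. Between 0.7 and 1.6 turns are needed.
- carriage (a joint): Height of the carriage above its starting height, m; driven by the handwheel. The carriage is an aluminium block 96 x 45 x 40 mm that carries the arm's sleeve; everything on it (button, arm, nozzle) rises with it.
- carriage_face (a point): Point on the carriage's upper face, beneath the stop collar.
- collar_face (a point): Centre of the lower face of the stop collar, a dark steel ring 27 mm in diameter and 12 mm tall clamped on the guide rod at the stand's +x side, above the carriage. They touch when this point and carriage_face are at the same height; at the start they are 9 to 18 mm apart. The collar does not yield.
- button_top (a point): Centre of the top of the arm's lock button: a round steel button 24 mm in diameter on top of the arm's square sleeve, 122 mm from the screw's axis, in a 36 mm black collar. It stands 7 mm above this collar when the arm is locked, 1 mm when pushed all the way down.
- lock_button (a joint): Travel of the lock button downward, m: 0 up (locked), 0.006 all the way down (free). It has about 4 N of friction and stays where it is left; below about 0.004 the arm is still locked.
- boom (a joint): How far the telescopic arm is drawn out, m: 0 home, 0.10 fully out. Drawn out along the stand's own -y axis. A spring pulls it home with 4 N at 0 and 5 N at 0.06 and it runs back if let go. Locked, it gives only about 1 mm.
- boom_grip: The arm's upright grip, origin at its centre: a black block 14 mm wide across the arm (stand's x), 24 mm along it, 40 mm tall, standing on the arm's black end block (30 x 32 mm). This point is 20 mm above the end block. The sleeve's mouth is 19 mm behind it when the arm is home.
- sleeve_mouth (a point): Centre of the open end of the arm's sleeve (black rim 33 mm square), the reading edge of the scale. Scale on the top and the stand's +x side of the 20 mm steel bar: a line every 5 mm, longer every 10 mm, longest and thickest at 50 and 100 mm. The lines come out of the mouth in turn; the 60 mm line is at the mouth when joint boom is 0.060.
- nozzle_tip (a point): Lower end of the 6 mm steel nozzle that hangs 104 mm below the middle of the grip. At the start it is 7 mm down inside the rinse cup, a white cup 29 mm in diameter whose rim is 80 mm above the bench.
- beaker_rim (a point): Centre of the mouth of the glass sample beaker, 56 mm in diameter and 58 mm tall, standing loose on the base plate 244 mm from the screw's axis, below where the nozzle is with the arm at 60 mm. Its rim is 76 mm above the bench. To be left where it is.
- vial: Capped glass vial, 28 mm in diameter and 55 mm tall, standing on the base plate near the arm's sleeve; to be left alone. Origin at the centre of its foot.
- jar_a: Clear capped jar, 52 mm in diameter and 85 mm tall, beyond the stand; to be left alone. Origin at the centre of its foot.
- jar_b: Amber capped jar, 52 mm in diameter and 85 mm tall, beyond the stand; to be left alone. Origin at the centre of its foot.
- spare_beaker: Empty glass beaker, 60 mm in diameter and 70 mm tall, on the bench near the stand's handwheel end; to be left alone. Origin at the centre of its foot.
- wrench: Steel spanner, 140 mm long, lying on the bench beyond the far end of the base plate; to be left alone.
- analyser: Handheld fuel analyser, a dark grey bottle-shaped case 75 x 95 mm and 149 mm tall standing on the bench at the right; to be left alone. Origin at the centre of its foot.
Not all that is in view belongs to the job. Leave any pink look-alike of the part that bears beaker_rim alone.

How it is judged:
By the outcome, as a careful person would: the job done as asked, in the order asked, and still so for the second after the job is handed in, while the arm keeps its last pose, push and grip.
It also fails if it takes over 72 s, if anything falls off the work surface, if the arm or the gripper's body presses on something with over 40 N, if the wrist force passes 120 N, or if a joint passes its speed limit or range.

ROBOT

A 6-joint arm with a two-finger parallel gripper is mounted at the origin on the work surface. World frame = base frame: x ahead of the robot, y to its left, z up, the work surface at z = 0. Lengths are in mm, angles in rad, forces in N, time in s.
With the tool pointing down it reaches from about 325 to 925 mm from the base axis. Payload 3.1 kg.
Tool frame: the origin (TCP) lies midway between the tips of the shut fingers; the grasp point (between the pads) lies r.hold_point_z behind it (r.hold_point_z is the distance from the TCP to the grasp point, in mm); y points along the fingers, z is the direction in which the jaws open and shut, and the axes are right-handed (so a half turn about y gives the same grasp; the last joint's range is limited). The gripper opens to 85 mm and grips with 20 to 120 N. Pads are 22 mm wide; open, the fingers measure 114 mm over their backs; the gripper's body (76 mm by 85 mm) begins 54 mm behind the grasp point. The pads swing forward as they close: fully open they stand 13 mm farther back than shut.
Start: joints at [-1.459, 0.217, 1.613, -0, 1.311, -0.112], TCP at [138.731, -609.42, 231.3] pointing down, gripper open.
Joint ranges: [-2.75, 2.75], [-0.78, 2.1], [0.31, 2.55], [-1.13, 4.27], [0.13, 2.63], [-2.58, 2.58]. Speed limits (rad/s): [2.79, 2.79, 3.14, 3.14, 3.14, 3.14].

INTERFACE

Orientations are given as a unit quaternion [x, y, z, w].
In Python, from plant import r gives the robot as it stands.
- The arm moves only by the tool drive_tool, never from a script. Its arguments are lists of equal length, an entry for each row: "slide": the shift along the tool's x, y, z in cm, a list of three; "rotation": the turn, a rotation vector about the tool's x, y, z in rad, a list of three; "claw": the closure, from 0 (fully open) to 1 (shut). In form: {"slide": [[x, y, z], ...], "rotation": [[ax, ay, az], ...], "claw": [claw, ...]}. A call has 1 to 10 rows; each row shifts and turns the commanded pose from where the row before left it, along the tool's axes as they then stand; what a row does not reach is not made up. A row lasts 1/10 s, in which the tool goes at most 50 mm and 8.59 degrees, less where a joint would pass 70% of its speed; a pose out of reach is approached as far as the arm can. A call with a gripper value outside its range is refused whole. The fingers move at their own pace and stop on an object; "force" is the grip in N (left out, the last holds). Time passes only in rows, so rows that do not move let the fingers close. It gives the time, the measured TCP pose, the force and the opening at its end, in the units of the state.
- r.read_state(): the state, without advancing time (a new reading comes with each control period).
- r.read_camera(name): name is "scene" or "side" or "wrist"; returns the picture (384x512x3 uint8, blue, green, red); there is no depth.
- r.calibration(name): a dict with "fx", "fy", "cx", "cy" (pixels), "R" (3x3) and "t" (3): a world point X has camera coordinates R X + t; the wrist camera has in their place "T_tool_cam" (4x4, takes a point from camera to tool coordinates, whose origin is the TCP and whose axes are the tool frame's). Camera axes: x right, y down, z forward; pixel columns grow to the right and rows downward; lengths in mm; the calibration is good to about 2 mm. A picture is of the moment at which its call begins: read the wrist's pose just before it. calibration takes no time and is no camera call.
- r.sign_off(): hands the job in, once; it reports no verdict.
The state is a dict: "clock": time; "joint_positions": joint angles; "qvel": joint speeds; "tau": joint torques, N m; "eef_pos": TCP position; "ee_rot": TCP orientation; "ft_force": force on the tool from outside, world axes, zero at the start; "torque": the same for the moment, N m; "finger_gap": finger opening in mm.
Only numpy, scipy, OpenCV 4.12 (cv2) and the standard library are available. Lean on these libraries where they do the work, as an engineer would, in place of code of your own. Each camera call takes 0.05 s, during which the arm holds its last target. There are 200 camera calls.

## Working session

There is one attempt and no reset: what is moved stays moved. The work goes in short steps, Python scripts to look and compute and a tool call to move; the robot and the scene stay as the last step left them, time stands still between calls to the robot, and variables do not carry over. Pictures are saved under pics/ and viewed, about 8 in all and at most 12, crops included, and the job is handed in when it is done.

Besides the shell and the picture viewer there is one more tool, called after "Request:" as name(argument=value, ...), one argument or row to a line, values as JSON. drive_tool: Moves the arm, as the interface text tells. Its arguments: {"type":"object","properties":{"slide":{"type":"array"},"rotation":{"type":"array"},"claw":{"type":"array"},"force":{"type":"number"}},"required":["slide","rotation","claw"]}

```bash
ls; mkdir -p pics
python3 - <<'E'
from plant import r
import cv2
s=r.read_state(); print(s, r.hold_point_z)
a=r.read_camera("scene"); b=r.read_camera("side"); c=r.read_camera("wrist")
for n,i in zip(("scene","side","wrist"),(a,b,c)):
    cv2.imwrite(f"pics/{n}0.png",i); print(n,r.calibration(n))
E
```

```text
pics
{'clock': 0.0, 'joint_positions': array([-1.45919605e+00,  2.17750072e-01,  1.61495127e+00,  1.39493658e-05,
        1.31129657e+00, -1.12169489e-01]), 'qvel': array([ 0.00083045,  0.00094872, -0.00072922, -0.00101148, -0.00033134,
        0.00162067]), 'tau': array([-2.55493964e-03, -3.96847844e+01, -3.03855407e+01, -2.60295174e-04,
        9.73461661e-03, -2.81707287e-06]), 'eef_pos': array([ 138.64382874, -608.58391537,  229.96185939]), 'ee_rot': array([-0.07894327,  0.70353555, -0.70183478,  0.07895329]), 'ft_force': array([-0.24908379, -0.43811226,  0.26515059]), 'torque': array([-0.02976424, -0.02064909, -0.00804019]), 'finger_gap': 85.1512889825542} 18.700000000000003
scene {'fx': 404.9542398894179, 'fy': 404.9542398894179, 'cx': 253.53115644675802, 'cy': 197.33542068857582, 'R': array([[ 0.48157782,  0.87619573,  0.01907475],
       [ 0.54814289, -0.28414716, -0.78663827],
       [-0.68382905,  0.38928323, -0.61711943]]), 't': array([-244.26428829, -197.48229684, 1586.18233454])}
side {'fx': 420.498420176971, 'fy': 420.498420176971, 'cx': 252.31613170920963, 'cy': 193.20551091891124, 'R': array([[-0.9014295 , -0.43289336,  0.00530968],
       [-0.24293926,  0.49565356, -0.83385134],
       [ 0.35833695, -0.75294813, -0.55196354]]), 't': array([ 499.04196747,  346.01965908, 1062.56901807])}
wrist {'fx': 281.3557118675676, 'fy': 281.3557118675676, 'cx': 250.13651825665113, 'cy': 191.51027668715898, 'T_tool_cam': array([[-4.90015047e-04,  9.63069719e-01,  2.69251697e-01,
        -6.82511817e+01],
       [-9.64927559e-05, -2.69251773e-01,  9.63069817e-01,
        -1.42305760e+02],
       [ 9.99999875e-01,  4.45937863e-04,  2.24866672e-04,
         2.59832965e-01],
       [ 0.00000000e+00,  0.00000000e+00,  0.00000000e+00,
         1.00000000e+00]])}
```

View pics/scene0.png

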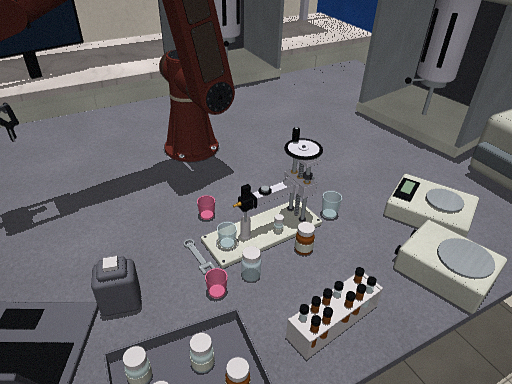

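View pics/side0.png

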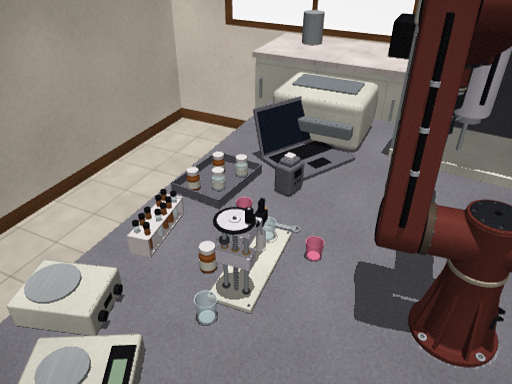

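The scene view shows the handwheel at (303,149) with its grip at (296,134), the boom grip at (246,198), the button at about (265,189) and the sample beaker at (227,235). The pink look-alikes are at (206,207) and (217,283). In the side view the wheel is at (236,220), with the wheel grip and boom grip near (250,215) and (262,208). I'll take an enlarged crop of both views to get the pixels.

```bash
cat > h.py <<'E'
import numpy as np, cv2
from plant import r
def ray(n,u,v):
    c=r.calibration(n); R=np.array(c["R"]);t=np.array(c["t"])
    d=R.T@np.array([(u-c["cx"])/c["fx"],(v-c["cy"])/c["fy"],1]); return -R.T@t,d/np.linalg.norm(d)
def onz(n,u,v,z):
    o,d=ray(n,u,v); return o+d*(z-o[2])/d[2]
def tri(o1,d1,o2,d2):
    A=np.stack([d1,-d2],1); s=np.linalg.lstsq(A,o2-o1,rcond=None)[0]
    p,q=o1+d1*s[0],o2+d2*s[1]; return (p+q)/2,np.linalg.norm(p-q)
def wray(u,v,s):
    from scipy.spatial.transform import Rotation as Ro
    c=r.calibration("wrist");T=np.array(c["T_tool_cam"]);Q=Ro.from_quat(s["ee_rot"]).as_matrix()
    d=Q@T[:3,:3]@np.array([(u-c["cx"])/c["fx"],(v-c["cy"])/c["fy"],1]); return np.array(s["eef_pos"])+Q@T[:3,3],d/np.linalg.norm(d)
def wz(u,v,z,s):
    o,d=wray(u,v,s); return o+d*(z-o[2])/d[2]
def wpix(X,s):
    from scipy.spatial.transform import Rotation as Ro
    c=r.calibration("wrist");T=np.array(c["T_tool_cam"]);Q=Ro.from_quat(s["ee_rot"]).as_matrix()
    x=np.linalg.inv(T)@np.append(Q.T@(np.array(X)-s["eef_pos"]),1); return c["fx"]*x[0]/x[2]+c["cx"],c["fy"]*x[1]/x[2]+c["cy"]
def pix(n,X):
    c=r.calibration(n); x=np.array(c["R"])@X+c["t"]; return c["fx"]*x[0]/x[2]+c["cx"],c["fy"]*x[1]/x[2]+c["cy"]
E
python3 - <<'E'
import cv2,numpy as np
a=cv2.imread("pics/scene0.png")[120:270,190:350]; b=cv2.imread("pics/side0.png")[190:310,195:305]
a=cv2.resize(a,(480,450),interpolation=cv2.INTER_CUBIC); b=cv2.resize(b,None,fx=450/120,fy=450/120,interpolation=cv2.INTER_CUBIC)
b=b[:, :320] if b.shape[1]+480>800 else b
cv2.imwrite("pics/crop1.png",np.hstack([a,b]))
E
```

```text
(no output)
```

View pics/crop1.png

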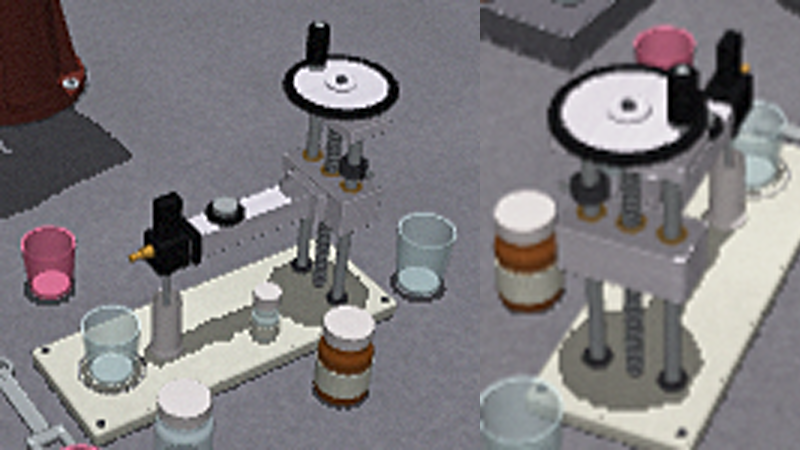

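The crop shows the stand clearly:
- **Wheel disc:** scene (303.7,148), side (234.7,219.3).
- **Wheel grip:** scene (295.7,135), side (249.4,215.9).
- **Boom grip:** scene (246,192), side (262,210).
- **Button:** scene (265.3,188.3).
- **Beaker:** the clear one on the plate; the pink ones are look-alikes.

Run:
```python
from h import *
np.set_printoptions(precision=1,suppress=True)
print("wheel",onz("scene",303.7,147.8,259),onz("side",234.7,219.3,259),tri(*ray("scene",303.7,147.8),*ray("side",234.7,219.3)))
print("wgrip",onz("scene",295.7,135,279),onz("side",249.4,215.9,279),tri(*ray("scene",295.7,135),*ray("side",249.4,215.9)))
g=tri(*ray("scene",246,191.7),*ray("side",262.2,210));print("bgrip",g)
s=lambda x,y:(190+x/3,120+y/3)
for n,p in dict(L=(35,350),F=(98,440),N=(395,298)).items(): print("corner",n,onz("scene",*s(*p),18))
print("button",onz("scene",*s(226,205),g[0][2]))
print("beakerrim",onz("scene",*s(111,322),76))
print("cup",onz("scene",*s(168,290),80))
print("spare beaker",onz("scene",*s(426,230),70), "pink",onz("scene",*s(50,240),60),"jar",onz("scene",*s(348,325),85))
```

```text
wheel [551.8 125.  259. ] [540.1 129.5 259. ] (array([543.9, 127.9, 255.3]), np.float64(5.469497058178844))
wgrip [512.4 123.2 279. ] [502.5 125.8 279. ] (array([505.4, 125.3, 276.4]), np.float64(5.266942805613664))
bgrip (array([547.6, -49.5, 168. ]), np.float64(1.1601851585055367))
corner L [ 504.7 -169.2   18. ]
corner F [ 636.5 -165.    18. ]
corner N [603.6 183.6  18. ]
button [559.1   4.5 168. ]
beakerrim [ 560.5 -114.    76. ]
cup [549.1 -49.   80. ]
spare beaker [578.  233.5  70. ] pink [ 405.3 -107.8   60. ] jar [672.4  70.2  85. ]
```

Run:
```python
from h import *
from scipy.spatial.transform import Rotation as Ro
np.set_printoptions(precision=3,suppress=True)
s=r.read_state(); Q=Ro.from_quat(s["ee_rot"]).as_matrix(); print(Q)
print("z yaw",np.arctan2(Q[1,2],Q[0,2]))
print(onz("scene",246,191.7,177),onz("side",262.2,210,177))
```

```text
[[-0.975 -0.     0.222]
 [-0.222  0.002 -0.975]
 [-0.    -1.    -0.002]]
z yaw -1.3469346295328575
[558.585 -54.874 177.   ] [542.289 -38.779 177.   ]
```

Request:
drive_tool(
  slide=[
    [0,-1.2,0],
    [0,-1.2,0],
    [0,-1.2,0],
    [0,-1.2,0],
    [0,-1.2,0],
    [0,-1.2,0],
    [0,-1.2,0],
    [0,-1.2,0],
    [0,-1.2,0],
    [0,-1.2,0],
  ],
  rotation=[
    [0,-0.139,0],
    [0,-0.139,0],
    [0,-0.139,0],
    [0,-0.139,0],
    [0,-0.139,0],
    [0,-0.139,0],
    [0,-0.139,0],
    [0,-0.139,0],
    [0,-0.139,0],
    [0,-0.139,0],
  ],
  claw=[0,0,0,0,0,0,0,0,0,0],
)

```text
clock: 1.15
eef_pos: [138.7, -609.1, 351.1]
ee_rot: [-0.512, 0.488, -0.487, 0.512]
ft_force: [0.9, -0.3, -0.4]
finger_gap: 85.0
```

Request:
drive_tool(
  slide=[
    [-4.35,0,2.42],
    [-4.35,0,2.42],
    [-4.35,0,2.42],
    [-4.35,0,2.42],
    [-4.35,0,2.42],
    [-4.35,0,2.42],
    [-4.35,0,2.42],
    [-4.35,0,2.42],
    [-4.35,0,2.42],
    [-4.35,0,2.42],
  ],
  rotation=[
    [0,0,0],
    [0,0,0],
    [0,0,0],
    [0,0,0],
    [0,0,0],
    [0,0,0],
    [0,0,0],
    [0,0,0],
    [0,0,0],
    [0,0,0],
  ],
  claw=[0,0,0,0,0,0,0,0,0,0],
)

```text
clock: 2.15
eef_pos: [362.1, -162.5, 351.2]
ee_rot: [-0.51, 0.489, -0.49, 0.511]
ft_force: [1.0, -1.3, 0.1]
finger_gap: 85.4
```

Request:
drive_tool(
  slide=[
    [-4.35,0,2.42],
    [-4.35,0,2.42],
    [-4.35,0,2.42],
    [-4.35,0,2.42],
    [-4.35,0,2.42],
    [-4.35,0,2.42],
    [0,0,0],
  ],
  rotation=[
    [0,0,0],
    [0,0,0],
    [0,0,0],
    [0,0,0],
    [0,0,0],
    [0,0,0],
    [0,0,0],
  ],
  claw=[0,0,0,0,0,0,0],
)

```text
clock: 2.85
eef_pos: [496.6, 107.5, 350.2]
ee_rot: [-0.512, 0.488, -0.486, 0.513]
ft_force: [-0.4, -1.1, 0.1]
finger_gap: 85.3
```

Run:
```python
from h import *
from scipy.spatial.transform import Rotation as Ro
np.set_printoptions(precision=3,suppress=True)
s=r.read_state(); i=r.read_camera("wrist"); cv2.imwrite("pics/w1.png",i)
print(s["eef_pos"],Ro.from_quat(s["ee_rot"]).as_matrix(),s["joint_positions"])
print(wpix([545,127,259],s),wpix([506,125,279],s))
```

```text
[496.557 107.498 350.174] [[ 0.05  -0.001  0.999]
 [-0.999  0.002  0.05 ]
 [-0.002 -1.    -0.001]] [ 0.073 -0.111  1.735  0.002  1.518  0.023]
(np.float64(308.2884245973308), np.float64(175.4232255895521)) (np.float64(263.24215176283974), np.float64(180.86546063997866))
```

View pics/w1.png

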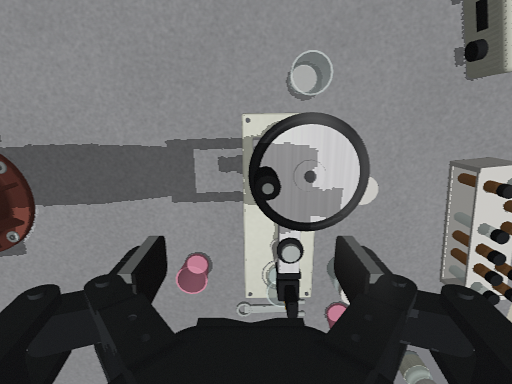

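The wrist view shows the disc centre at (309.5,172), the grip's top cap at (268,187), the button at (290,248), the boom grip at (288,285) and the plate's left edge from (243,115) to (246,298).

Run:
```python
from h import *
np.set_printoptions(precision=1,suppress=True)
s=r.read_state(); i=cv2.imread("pics/w1.png")
m=(i.max(2)<45).astype(np.uint8); m[235:]=0; m[:100]=0;m[:,:240]=0;m[:,375:]=0
c=max(cv2.findContours(m,cv2.RETR_EXTERNAL,cv2.CHAIN_APPROX_NONE)[0],key=cv2.contourArea)
e=cv2.fitEllipse(c); print(e, wz(*e[0],258,s), "hub",wz(310.5,177,262,s))
print("grip top",wz(268,187,298,s))
for z in (18,): print("plate",wz(243,115,z,s),wz(246,298,z,s),wz(312.5,298,z,s))
print("button",wz(290,248,168,s),"bgrip",wz(288,278,197,s), "beaker?",wz(280,285,76,s),"spare",wz(312,72,70,s))
```

```text
((310.9962463378906, 170.941162109375), (109.32826232910156, 117.4696044921875), 56.52949905395508) [546.2 127.9 258. ] hub [545.5 123.5 262. ]
grip top [507.7 122.4 298. ]
plate [480.3 168.9  18. ] [ 500.6 -176.3   18. ] [ 630.5 -169.7   18. ]
button [550.6  10.4 168. ] bgrip [546.5 -14.4 197. ] beaker? [ 556.  -105.2   76. ] spare [575.3 231.8  70. ]
```

Request:
drive_tool(
  slide=[
    [-1.44,0,1.27],
    [0,2,0],
    [0,2,0],
    [0,2,0],
    [0,1.5,0],
    [0,0.8,0],
    [0,0,0],
  ],
  rotation=[
    [0,0,0],
    [0,0,0],
    [0,0,0],
    [0,0,0],
    [0,0,0],
    [0,0,0],
    [0,0,0],
  ],
  claw=[0,0,0,0,0,0,0],
)

```text
clock: 3.6
eef_pos: [506.8, 116.7, 267.0]
ee_rot: [0.511, -0.49, 0.489, -0.51]
ft_force: [-1.0, 0.8, -0.3]
finger_gap: 85.5
```

Request:
drive_tool(
  slide=[
    [0,0,0],
    [0,0,0],
    [0,0,0],
    [0,0,0],
    [0,0,0],
    [0,0,0],
    [0,0,0],
    [0,0,0],
    [0,0,0],
    [0,0,0],
  ],
  rotation=[
    [0,0,0],
    [0,0,0],
    [0,0,0],
    [0,0,0],
    [0,0,0],
    [0,0,0],
    [0,0,0],
    [0,0,0],
    [0,0,0],
    [0,0,0],
  ],
  claw=[0.7,0.8,0.9,1,1,1,1,1,1,1],
  force=35,
)

```text
clock: 4.6
eef_pos: [508.3, 117.6, 269.0]
ee_rot: [-0.51, 0.489, -0.49, 0.511]
ft_force: [1.2, 1.0, 4.2]
finger_gap: 18.9
```

Run:
```python
from h import *
s=r.read_state(); print(s["eef_pos"],s["ft_force"],s["finger_gap"]);i=r.read_camera("wrist"); j=r.read_camera("scene")[100:220,220:380]
cv2.imwrite("pics/w2.png",np.hstack([cv2.resize(i,(400,300)),cv2.resize(j,(400,300))]))
```

```text
[508.28606637 117.60444546 269.01297736] [1.16755831 1.04789325 4.22106463] 18.85995901790986
```

View pics/w2.png

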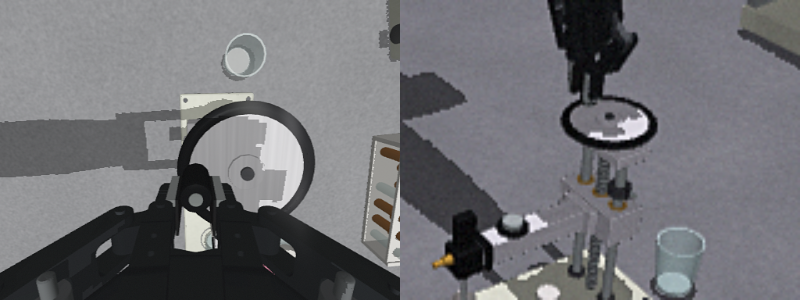

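The grip is held (gap 18.9) and the hub is at about (316,222) in full-image pixels. I'll recompute the centre from this close view.

Run:
```python
from h import *
s=r.read_state(); print("hub",wz(316,222,262,s),"cap",wz(250,256,298,s))
```

```text
hub [545.56689822 127.37187555 262.        ] cap [508.15176893 123.87035375 298.        ]
```

Request:
drive_tool(
  slide=[
    [-0.98,-0.1,0.13],
    [-0.92,0,0.38],
    [-0.79,0,0.6],
    [-0.6,0,0.79],
    [-0.38,0,0.92],
    [-0.13,0,0.98],
    [0,0,0],
    [0,0,0],
  ],
  rotation=[
    [0,0,0],
    [0,0,0],
    [0,0,0],
    [0,0,0],
    [0,0,0],
    [0,0,0],
    [0,0,0],
    [0,0,0],
  ],
  claw=[1,1,1,1,1,1,1,1],
)

```text
clock: 5.5
eef_pos: [545.0, 158.0, 269.1]
ee_rot: [-0.51, 0.489, -0.489, 0.511]
ft_force: [1.7, -0.6, 1.5]
finger_gap: 18.8
```

Request:
drive_tool(
  slide=[
    [0.13,0,0.98],
    [0.38,0,0.92],
    [0.6,0,0.79],
    [0.79,0,0.6],
    [0.92,0,0.38],
    [0.98,0,0.13],
    [0.98,0,-0.13],
    [0.92,0,-0.38],
    [0.79,0,-0.6],
    [0,0,0],
  ],
  rotation=[
    [0,0,0],
    [0,0,0],
    [0,0,0],
    [0,0,0],
    [0,0,0],
    [0,0,0],
    [0,0,0],
    [0,0,0],
    [0,0,0],
    [0,0,0],
  ],
  claw=[1,1,1,1,1,1,1,1,1,1],
)

```text
clock: 6.5
eef_pos: [572.5, 92.3, 269.0]
ee_rot: [0.511, -0.49, 0.489, -0.51]
ft_force: [-3.5, 3.7, 3.1]
finger_gap: 19.2
```

Run:
```python
from h import *
s=r.read_state(); print(s["eef_pos"],s["ft_force"])
j=r.read_camera("scene")[140:220,270:350];k=r.read_camera("side")[210:280,205:275]
cv2.imwrite("pics/g3.png",np.hstack([cv2.resize(j,(400,400),interpolation=cv2.INTER_CUBIC),cv2.resize(k,(400,400),interpolation=cv2.INTER_CUBIC)]))
```

```text
[572.48181845  92.31677837 269.01753256] [-3.53189584  3.68055261  3.12914219]
```

View pics/g3.png

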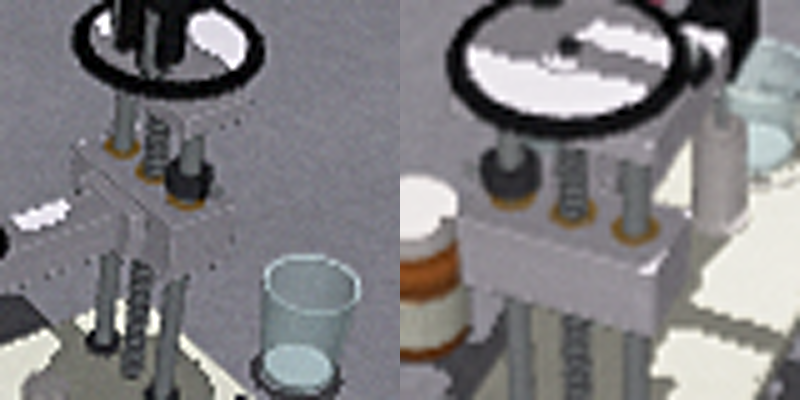

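Scene and side crops show the collar's lower edge close above the carriage bushing, with roughly 3–5 mm left (90–150° of wheel). I'll carry on with smaller moves and watch the force.

Request:
drive_tool(
  slide=[
    [0.6,0,-0.79],
    [0.38,0,-0.92],
    [0.13,0,-0.98],
    [0,0,0],
  ],
  rotation=[
    [0,0,0],
    [0,0,0],
    [0,0,0],
    [0,0,0],
  ],
  claw=[1,1,1,1],
)

```text
clock: 7.0
eef_pos: [546.8, 81.8, 269.0]
ee_rot: [-0.509, 0.49, -0.489, 0.512]
ft_force: [0.1, 7.5, 0.8]
finger_gap: 18.7
```

Request:
drive_tool(
  slide=[
    [-0.18,0,-0.98],
    [-0.4,0,-0.92],
    [0,0,0],
  ],
  rotation=[
    [0,0,0],
    [0,0,0],
    [0,0,0],
  ],
  claw=[1,1,1],
)

```text
clock: 7.3
eef_pos: [528.8, 86.0, 269.1]
ee_rot: [-0.509, 0.488, -0.49, 0.512]
ft_force: [2.9, 5.2, -0.6]
finger_gap: 19.1
```

Request:
drive_tool(
  slide=[
    [-0.6,0,-0.79],
    [0,0,0],
  ],
  rotation=[
    [0,0,0],
    [0,0,0],
  ],
  claw=[1,1],
)

```text
clock: 7.5
eef_pos: [521.3, 91.1, 269.1]
ee_rot: [-0.509, 0.488, -0.491, 0.512]
ft_force: [3.6, 4.1, -1.2]
finger_gap: 19.2
```

Request:
drive_tool(
  slide=[
    [-0.79,0,-0.6],
    [0,0,0],
  ],
  rotation=[
    [0,0,0],
    [0,0,0],
  ],
  claw=[1,1],
)

```text
clock: 7.7
eef_pos: [515.1, 98.0, 269.1]
ee_rot: [-0.51, 0.487, -0.491, 0.511]
ft_force: [4.8, 1.5, -2.2]
finger_gap: 19.2
```

Request:
drive_tool(
  slide=[
    [-0.92,0,-0.38],
    [0,0,0],
  ],
  rotation=[
    [0,0,0],
    [0,0,0],
  ],
  claw=[1,1],
)

```text
clock: 7.9
eef_pos: [510.5, 106.8, 269.1]
ee_rot: [-0.51, 0.488, -0.491, 0.511]
ft_force: [5.1, -0.7, -0.9]
finger_gap: 18.8
```

Request:
drive_tool(
  slide=[
    [-0.98,0,-0.13],
    [0,0,0],
  ],
  rotation=[
    [0,0,0],
    [0,0,0],
  ],
  claw=[1,1],
)

```text
clock: 8.1
eef_pos: [508.3, 116.7, 269.1]
ee_rot: [0.511, -0.488, 0.49, -0.51]
ft_force: [4.1, -2.1, -1.7]
finger_gap: 19.0
```

Run:
```python
from h import *
s=r.read_state(); print(s["eef_pos"],s["ft_force"])
j=r.read_camera("scene")[160:200,285:325];k=r.read_camera("side")[225:265,210:250]
cv2.imwrite("pics/g4.png",np.hstack([cv2.resize(j,(400,400),interpolation=cv2.INTER_CUBIC),cv2.resize(k,(400,400),interpolation=cv2.INTER_CUBIC)]))
```

```text
[508.30584229 116.73580463 269.11861047] [ 4.06499776 -2.05433457 -1.71704083]
```

View pics/g4.png

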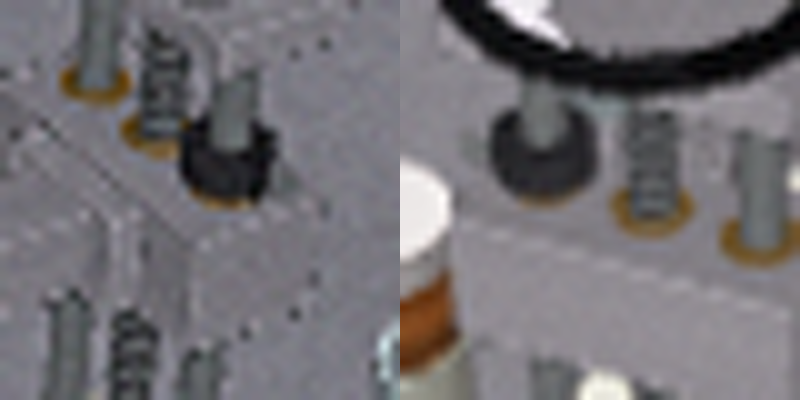

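After one full turn the crops still show a thin sliver of bushing below the collar, so roughly 1–3 mm remains. I'll continue in 15° steps.

Request:
drive_tool(
  slide=[
    [-0.98,0,0.13],
    [0,0,0],
  ],
  rotation=[
    [0,0,0],
    [0,0,0],
  ],
  claw=[1,1],
)

```text
clock: 8.4
eef_pos: [508.9, 127.3, 269.1]
ee_rot: [0.511, -0.489, 0.49, -0.51]
ft_force: [4.0, -3.3, -1.4]
finger_gap: 19.0
```

Request:
drive_tool(
  slide=[
    [-0.92,0,0.38],
    [0,0,0],
  ],
  rotation=[
    [0,0,0],
    [0,0,0],
  ],
  claw=[1,1],
)

```text
clock: 8.6
eef_pos: [512.1, 136.8, 269.1]
ee_rot: [0.511, -0.489, 0.489, -0.51]
ft_force: [3.2, -3.3, -1.2]
finger_gap: 18.9
```

Request:
drive_tool(
  slide=[
    [-0.79,0,0.6],
    [0,0,0],
  ],
  rotation=[
    [0,0,0],
    [0,0,0],
  ],
  claw=[1,1],
)

```text
clock: 8.8
eef_pos: [517.5, 145.0, 269.1]
ee_rot: [0.511, -0.489, 0.489, -0.51]
ft_force: [2.1, -4.4, -1.3]
finger_gap: 18.4
```

Request:
drive_tool(
  slide=[
    [-0.6,0,0.79],
    [0,0,0],
  ],
  rotation=[
    [0,0,0],
    [0,0,0],
  ],
  claw=[1,1],
)

```text
clock: 9.0
eef_pos: [524.9, 151.5, 269.1]
ee_rot: [0.511, -0.489, 0.489, -0.51]
ft_force: [0.9, -3.5, 0.1]
finger_gap: 18.9
```

Request:
drive_tool(
  slide=[
    [-0.38,0,0.92],
    [0,0,0],
  ],
  rotation=[
    [0,0,0],
    [0,0,0],
  ],
  claw=[1,1],
)

```text
clock: 9.2
eef_pos: [533.8, 155.9, 269.1]
ee_rot: [0.511, -0.49, 0.489, -0.51]
ft_force: [0.3, -2.9, 0.3]
finger_gap: 19.1
```

Request:
drive_tool(
  slide=[
    [-0.09,0,0.49],
    [0,0,0],
  ],
  rotation=[
    [0,0,0],
    [0,0,0],
  ],
  claw=[1,1],
)

```text
clock: 9.4
eef_pos: [538.2, 157.2, 269.1]
ee_rot: [0.511, -0.49, 0.488, -0.51]
ft_force: [-1.6, -2.9, 1.6]
finger_gap: 19.1
```

Request:
drive_tool(
  slide=[
    [-0.04,0,0.49],
    [0,0,0],
  ],
  rotation=[
    [0,0,0],
    [0,0,0],
  ],
  claw=[1,1],
)

```text
clock: 9.6
eef_pos: [543.2, 157.9, 269.1]
ee_rot: [0.511, -0.49, 0.489, -0.51]
ft_force: [-2.6, -2.4, 2.0]
finger_gap: 18.6
```

Request:
drive_tool(
  slide=[
    [0.04,0,0.49],
    [0,0,0],
  ],
  rotation=[
    [0,0,0],
    [0,0,0],
  ],
  claw=[1,1],
)

```text
clock: 9.8
eef_pos: [548.3, 158.0, 269.1]
ee_rot: [0.511, -0.49, 0.489, -0.51]
ft_force: [-2.6, -1.3, 1.0]
finger_gap: 18.5
```

Request:
drive_tool(
  slide=[
    [0.09,0,0.48],
    [0,0,0],
  ],
  rotation=[
    [0,0,0],
    [0,0,0],
  ],
  claw=[1,1],
)

```text
clock: 10.0
eef_pos: [553.3, 157.3, 269.1]
ee_rot: [0.511, -0.49, 0.489, -0.511]
ft_force: [-3.5, -1.6, 0.9]
finger_gap: 18.9
```

Request:
drive_tool(
  slide=[
    [0.16,0,0.47],
    [0,0,0],
  ],
  rotation=[
    [0,0,0],
    [0,0,0],
  ],
  claw=[1,1],
)

```text
clock: 10.2
eef_pos: [558.3, 156.0, 269.1]
ee_rot: [-0.51, 0.49, -0.489, 0.511]
ft_force: [-3.4, -0.4, 1.1]
finger_gap: 18.7
```

Request:
drive_tool(
  slide=[
    [0.22,0,0.45],
    [0,0,0],
  ],
  rotation=[
    [0,0,0],
    [0,0,0],
  ],
  claw=[1,1],
)

```text
clock: 10.4
eef_pos: [563.2, 154.0, 269.1]
ee_rot: [-0.51, 0.489, -0.489, 0.511]
ft_force: [-2.6, 1.1, 0.4]
finger_gap: 18.7
```

Request:
drive_tool(
  slide=[
    [0.28,0,0.41],
    [0,0,0],
  ],
  rotation=[
    [0,0,0],
    [0,0,0],
  ],
  claw=[1,1],
)

```text
clock: 10.6
eef_pos: [567.2, 151.7, 269.1]
ee_rot: [-0.51, 0.49, -0.489, 0.511]
ft_force: [-4.5, 2.0, 0.8]
finger_gap: 18.7
```

Request:
drive_tool(
  slide=[
    [0.33,0,0.37],
    [0,0,0],
  ],
  rotation=[
    [0,0,0],
    [0,0,0],
  ],
  claw=[1,1],
)

```text
clock: 10.8
eef_pos: [570.5, 149.2, 269.1]
ee_rot: [-0.51, 0.49, -0.488, 0.511]
ft_force: [-5.4, 4.5, 1.5]
finger_gap: 18.6
```

Request:
drive_tool(
  slide=[
    [0.37,0,0.33],
    [0,0,0],
  ],
  rotation=[
    [0,0,0],
    [0,0,0],
  ],
  claw=[1,1],
)

```text
clock: 11.0
eef_pos: [573.4, 146.6, 269.1]
ee_rot: [-0.51, 0.491, -0.487, 0.511]
ft_force: [-6.1, 5.6, 1.3]
finger_gap: 18.6
```

Request:
drive_tool(
  slide=[
    [0.41,0,0.28],
    [0,0,0],
  ],
  rotation=[
    [0,0,0],
    [0,0,0],
  ],
  claw=[1,1],
)

```text
clock: 11.2
eef_pos: [575.9, 143.7, 269.1]
ee_rot: [-0.51, 0.492, -0.486, 0.512]
ft_force: [-7.4, 8.0, 2.1]
finger_gap: 19.1
```

Run:
```python
from h import *
s=r.read_state(); print(s["eef_pos"],s["ft_force"],s["torque"])
i=r.read_camera("wrist")[100:340,130:390]
j=r.read_camera("scene")[160:200,285:325]
cv2.imwrite("pics/g5.png",np.hstack([cv2.resize(i,(400,400),interpolation=cv2.INTER_CUBIC),cv2.resize(j,(400,400),interpolation=cv2.INTER_CUBIC)]))
```

```text
[575.93254032 143.72779544 269.07562858] [-7.40932141  8.00236931  2.07887521] [1.32427551 1.10492828 0.04271989]
```

View pics/g5.png

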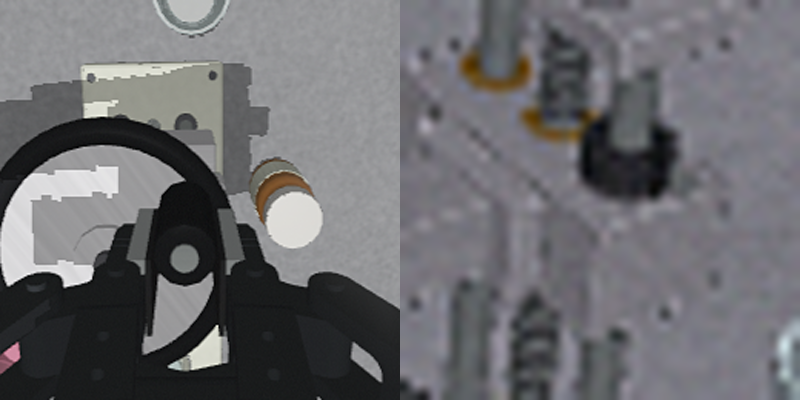

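The wrist crop shows the grip still centred between the pads. The scene crop shows no bushing sliver under the collar, which agrees with the resistance rising to about 11 N. One more step to confirm.

Request:
drive_tool(
  slide=[
    [0.45,0,0.22],
    [0,0,0],
    [0,0,0],
  ],
  rotation=[
    [0,0,0],
    [0,0,0],
    [0,0,0],
  ],
  claw=[1,1,1],
)

```text
clock: 11.6
eef_pos: [578.1, 140.6, 269.0]
ee_rot: [-0.509, 0.492, -0.485, 0.512]
ft_force: [-8.0, 10.7, 1.4]
finger_gap: 18.8
```

Request:
drive_tool(
  slide=[
    [0,0,0],
    [0,0,0],
    [0,0,0],
    [0,0,0],
    [0,-2,0],
    [0,-3,0],
    [0,-2.5,0],
    [0,0,0],
  ],
  rotation=[
    [0,0,0],
    [0,0,0],
    [0,0,0],
    [0,0,0],
    [0,0,0],
    [0,0,0],
    [0,0,0],
    [0,0,0],
  ],
  claw=[0.5,0.3,0.1,0,0,0,0,0],
)

```text
clock: 12.4
eef_pos: [582.8, 135.7, 350.0]
ee_rot: [-0.508, 0.487, -0.492, 0.513]
ft_force: [0.5, 0.2, 0.1]
finger_gap: 85.3
```

Request:
drive_tool(
  slide=[
    [4.5,0,-1],
    [4.5,0,-1],
    [4.5,0,-1],
    [0,0,0],
    [0,0,0],
  ],
  rotation=[
    [0,0,0],
    [0,0,0],
    [0,0,0],
    [0,0,0],
    [0,0,0],
  ],
  claw=[0,0,0.2,0.8,1],
)

```text
clock: 12.9
eef_pos: [555.6, -1.4, 343.3]
ee_rot: [0.51, -0.49, 0.49, -0.51]
ft_force: [-0.2, -0.0, -0.9]
finger_gap: 43.8
```

Run:
```python
from h import *
s=r.read_state(); print(s["eef_pos"],s["ft_force"],s["finger_gap"])
i=r.read_camera("wrist"); cv2.imwrite("pics/w6.png",i)
print(wpix([554,3,184],s),wpix([558,-59,213],s))
j=r.read_camera("scene")[160:200,285:325];cv2.imwrite("pics/x6.png",np.hstack([i[20:384,90:420],cv2.resize(j,(364,364),interpolation=cv2.INTER_CUBIC)]))
```

```text
[555.58290734  -1.40847699 343.33765193] [-0.23361195 -0.0317623  -0.94047832] 43.78588814259712
(np.float64(248.84334807991183), np.float64(173.2311099342752)) (np.float64(250.16211011004327), np.float64(236.73533280102652))
```

View pics/x6.png

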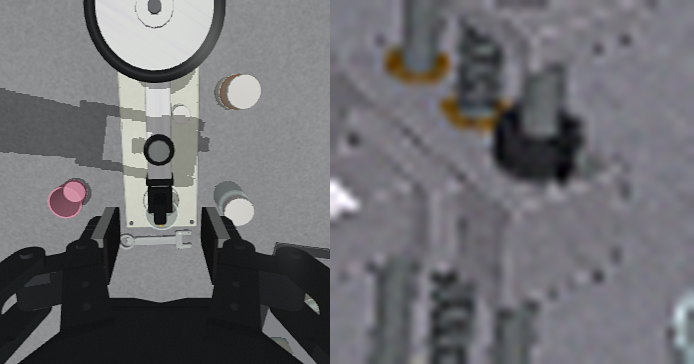

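The collar still sits on the carriage. The button is at (249,169) in the full wrist image and was predicted at (249,173), so its y is about 5.

Request:
drive_tool(
  slide=[
    [-0.6,0,-0.15],
    [0,3,0],
    [0,4,0],
    [0,4,0],
    [0,3,0],
    [0,0,0],
    [0,0,0],
    [0,0,0],
  ],
  rotation=[
    [0,0,0],
    [0,0,0],
    [0,0,0],
    [0,0,0],
    [0,0,0],
    [0,0,0],
    [0,0,0],
    [0,0,0],
  ],
  claw=[1,1,1,1,1,1,1,1],
)

```text
clock: 13.8
eef_pos: [555.9, 6.1, 207.0]
ee_rot: [-0.51, 0.488, -0.49, 0.512]
ft_force: [-0.1, -0.3, 0.1]
finger_gap: -0.1
```

Run:
```python
from h import *
s=r.read_state(); print(s["eef_pos"],s["ft_force"],s["finger_gap"])
i=r.read_camera("wrist"); j=r.read_camera("scene")[150:230,225:305];k=r.read_camera("side")[190:270,215:295]
f=lambda a:cv2.resize(a,(380,380),interpolation=cv2.INTER_CUBIC)
cv2.imwrite("pics/x7.png",np.hstack([f(i[60:300,130:370]),f(j)]))
```

```text
[555.9155688    6.1143449  206.98126064] [-0.1046898  -0.2698483   0.09379163] -0.07576078054994527
```

View pics/x7.png

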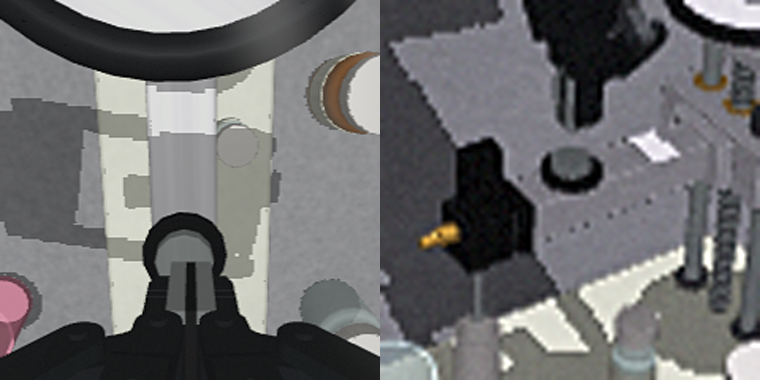

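Run:
```python
from h import *
s=r.read_state()
print(wz(130+185/1.583,60+253/1.583,178,s),wz(130+186/1.583,60+256/1.583,184,s),wpix(s["eef_pos"],s), "expected TCP crop px")
```

```text
[553.87105055   6.45508405 178.        ] [554.26809722   7.54917738 184.        ] (np.float64(249.73361417824154), np.float64(240.52242979562382)) expected TCP crop px
```

Request:
drive_tool(
  slide=[
    [-0.05,1,-0.15],
    [0,0.8,0],
    [0,0,0],
  ],
  rotation=[
    [0,0,0],
    [0,0,0],
    [0,0,0],
  ],
  claw=[1,1,1],
)

```text
clock: 14.25
eef_pos: [551.0, 6.1, 184.2]
ee_rot: [0.511, -0.49, 0.488, -0.51]
ft_force: [-0.6, -0.2, -0.6]
finger_gap: -0.1
```

Request:
drive_tool(
  slide=[
    [0,0.3,0],
    [0,0,0],
  ],
  rotation=[
    [0,0,0],
    [0,0,0],
  ],
  claw=[1,1],
)

```text
clock: 14.45
eef_pos: [552.5, 6.0, 183.0]
ee_rot: [0.511, -0.489, 0.489, -0.511]
ft_force: [-0.3, 0.1, 0.0]
finger_gap: 0.2
```

Request:
drive_tool(
  slide=[
    [0,0.3,0],
    [0,0,0],
  ],
  rotation=[
    [0,0,0],
    [0,0,0],
  ],
  claw=[1,1],
)

```text
clock: 14.65
eef_pos: [552.9, 5.9, 180.6]
ee_rot: [-0.51, 0.489, -0.489, 0.511]
ft_force: [0.2, -0.4, 0.9]
finger_gap: 0.1
```

Request:
drive_tool(
  slide=[
    [0,0.3,0],
    [0,0,0],
  ],
  rotation=[
    [0,0,0],
    [0,0,0],
  ],
  claw=[1,1],
)

```text
clock: 14.85
eef_pos: [552.9, 6.0, 177.5]
ee_rot: [-0.51, 0.489, -0.489, 0.511]
ft_force: [0.2, 0.7, 3.2]
finger_gap: 0.0
```

Request:
drive_tool(
  slide=[
    [0,0.3,0],
    [0,0,0],
  ],
  rotation=[
    [0,0,0],
    [0,0,0],
  ],
  claw=[1,1],
)

```text
clock: 15.05
eef_pos: [553.0, 5.9, 176.9]
ee_rot: [-0.511, 0.489, -0.489, 0.511]
ft_force: [-5.3, 0.4, 11.6]
finger_gap: -0.1
```

Request:
drive_tool(
  slide=[
    [0,0.2,0],
    [0,0,0],
  ],
  rotation=[
    [0,0,0],
    [0,0,0],
  ],
  claw=[1,1],
)

```text
clock: 15.25
eef_pos: [553.1, 5.9, 176.8]
ee_rot: [-0.511, 0.489, -0.489, 0.511]
ft_force: [-8.2, 0.7, 20.2]
finger_gap: -0.3
```

The button bottomed at about z=177 with 20 N. I'll lift off and go above the boom grip.

Request:
drive_tool(
  slide=[
    [0,-3,0],
    [0,-4,0],
    [2,-1,0],
    [4.5,0,0.18],
    [0,0,0],
    [0,0,0],
    [0,0,0],
  ],
  rotation=[
    [0,0,0],
    [0,0,0],
    [0,0,0],
    [0,0,0],
    [0,0,0],
    [0,0,0],
    [0,0,0],
  ],
  claw=[1,1,0.5,0,0,0,0],
)

```text
clock: 15.95
eef_pos: [556.6, -58.2, 251.3]
ee_rot: [0.511, -0.49, 0.488, -0.511]
ft_force: [-0.3, 0.3, -1.1]
finger_gap: 72.5
```

Run:
```python
from h import *
s=r.read_state(); print(s["eef_pos"],s["ft_force"],s["finger_gap"])
i=r.read_camera("wrist"); cv2.imwrite("pics/x8.png",cv2.resize(i[80:384,90:420],None,fx=1.8,fy=1.8,interpolation=cv2.INTER_CUBIC))
print(wpix(s["eef_pos"],s),wpix([558,-59,213],s))
```

```text
[556.61036924 -58.1582576  251.27417793] [-0.26056701  0.28530715 -1.09586515] 72.47475049298404
(np.float64(249.73116727264028), np.float64(240.5191265726536)) (np.float64(251.90721819839314), np.float64(217.34991407914555))
```

View pics/x8.png

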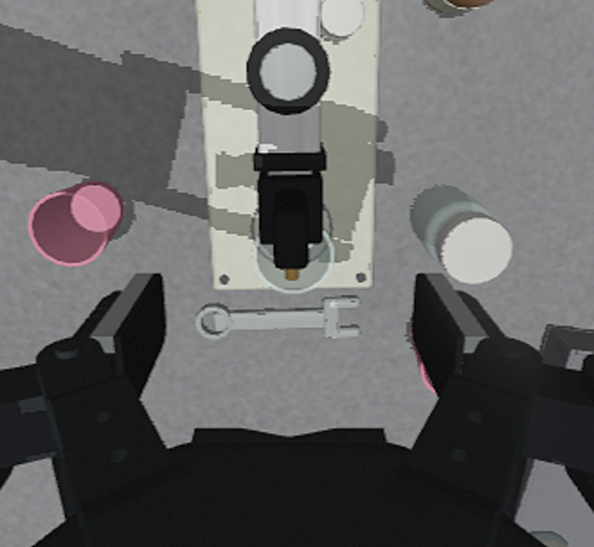

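The crop shows the boom grip between the open jaws, its far top edge at about (252,229) full, and the button seated flush in its collar.

Run:
```python
from h import *
s=r.read_state(); print("far edge",wz(251.7,228.9,213,s), "sleeve mouth",wz(90+290/1.8,80+168/1.8,175,s),"button",wz(90+288/1.8,80+70/1.8,177,s))
```

```text
far edge [558.31443789 -67.31128515 213.        ] sleeve mouth [556.54370721 -36.09833286 175.        ] button [553.82179758   5.65972504 177.        ]
```

Request:
drive_tool(
  slide=[
    [-0.3,1,0.1],
    [0,2,0],
    [0,2,0],
    [0,1.5,0],
    [0,0.7,0],
    [0,0,0],
  ],
  rotation=[
    [0,0,0],
    [0,0,0],
    [0,0,0],
    [0,0,0],
    [0,0,0],
    [0,0,0],
  ],
  claw=[0,0,0,0,0,0],
)

```text
clock: 16.6
eef_pos: [557.0, -55.1, 178.6]
ee_rot: [0.511, -0.49, 0.488, -0.51]
ft_force: [0.2, -0.7, 0.2]
finger_gap: 85.2
```

Request:
drive_tool(
  slide=[
    [0,0,0],
    [0,0,0],
    [0,0,0],
    [0,0,0],
    [0,0,0],
    [0,0,0],
    [0,0,0],
    [0,0,0],
    [0,0,0],
    [0,0,0],
  ],
  rotation=[
    [0,0,0],
    [0,0,0],
    [0,0,0],
    [0,0,0],
    [0,0,0],
    [0,0,0],
    [0,0,0],
    [0,0,0],
    [0,0,0],
    [0,0,0],
  ],
  claw=[0.7,0.8,0.9,1,1,1,1,1,1,1],
  force=50,
)

```text
clock: 17.6
eef_pos: [557.2, -56.0, 180.9]
ee_rot: [0.512, -0.489, 0.488, -0.51]
ft_force: [-5.6, 0.2, 5.8]
finger_gap: 13.3
```

Request:
drive_tool(
  slide=[
    [0.5,-0.1,-0.1],
    [0.5,0,0],
    [0.5,0,0],
    [0.5,0,0],
    [0,0,0],
  ],
  rotation=[
    [0,0,0],
    [0,0,0],
    [0,0,0],
    [0,0,0],
    [0,0,0],
  ],
  claw=[1,1,1,1,1],
)

```text
clock: 18.1
eef_pos: [558.3, -75.3, 181.0]
ee_rot: [-0.51, 0.489, -0.489, 0.511]
ft_force: [0.8, 2.5, 1.1]
finger_gap: 13.3
```

The arm is unlocked and moves freely. I'll draw it out to nearly 60 mm.

Request:
drive_tool(
  slide=[
    [0.6,0,0],
    [0.6,0,0],
    [0.6,0,0],
    [0.6,0,0],
    [0.6,0,0],
    [0.6,0,0],
    [0.3,0,0],
    [0.1,0,0],
    [0,0,0],
    [0,0,0],
  ],
  rotation=[
    [0,0,0],
    [0,0,0],
    [0,0,0],
    [0,0,0],
    [0,0,0],
    [0,0,0],
    [0,0,0],
    [0,0,0],
    [0,0,0],
    [0,0,0],
  ],
  claw=[1,1,1,1,1,1,1,1,1,1],
)

```text
clock: 19.1
eef_pos: [560.6, -114.7, 181.0]
ee_rot: [-0.51, 0.489, -0.489, 0.512]
ft_force: [3.8, 4.7, -0.9]
finger_gap: 13.6
```

Run:
```python
from h import *
s=r.read_state(); print(s["eef_pos"],s["ft_force"],s["finger_gap"])
i=r.read_camera("wrist"); j=r.read_camera("scene"); cv2.imwrite("pics/w9.png",i); cv2.imwrite("pics/s9.png",j)
print(wpix([556.5,-36.1,175],s))
a=cv2.resize(i[70:220,200:300],(400,600),interpolation=cv2.INTER_CUBIC)
b=cv2.resize(j[165:255,215:275],(400,600),interpolation=cv2.INTER_CUBIC)
cv2.imwrite("pics/x9.png",np.hstack([a,b]))
```

```text
[ 560.60333333 -114.72969755  181.01016819] [ 3.81697818  4.73688602 -0.86771899] 13.590658654223247
(np.float64(248.38425390433068), np.float64(90.20150064754995))
```

View pics/x9.png

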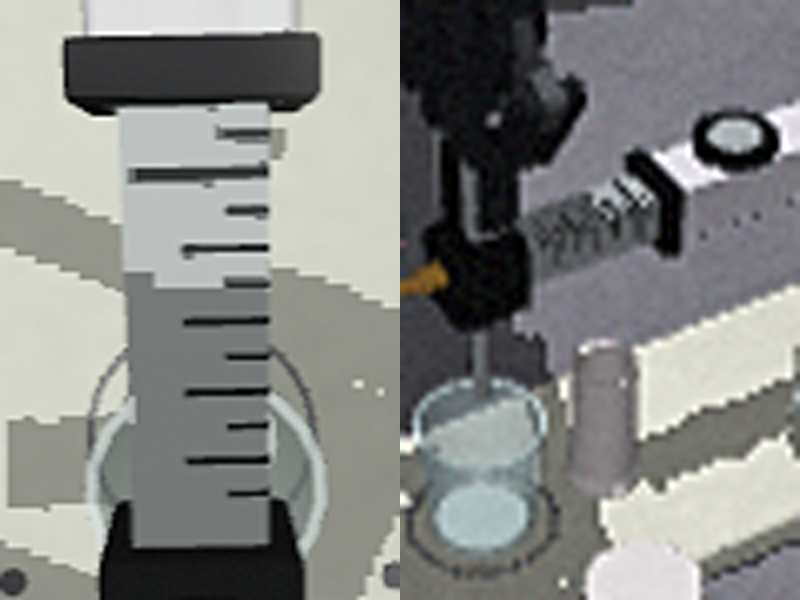

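The crop shows the scale clearly: the 50 line is at crop row 174, the 55 line at 132 and the mouth edge at about 105, so it reads about 58.4 mm. The nozzle is over the beaker. I'll refine this with an intensity profile.

Run:
```python
from h import *
i=cv2.cvtColor(cv2.imread("pics/w9.png"),cv2.COLOR_BGR2GRAY).astype(float)
p=i[88:200,258:266].mean(1); q=i[88:110,234:250].mean(1)
print(np.round(p).astype(int).tolist()); print("mouth",np.round(q).astype(int).tolist())
# dark line centres
d=cv2.GaussianBlur(p.reshape(-1,1),(1,41),12).ravel()-p
L=[];k=8
while k<len(p)-2:
    if d[k]>12 and d[k]>=d[k-1] and d[k]>=d[k+1]:
        w=np.clip(d[k-2:k+3],0,None);L.append(88+k+(w*np.arange(-2,3)).sum()/w.sum());k+=4
    k+=1
print(np.round(L,2))
```

```text
[56, 56, 56, 56, 55, 45, 23, 78, 202, 194, 192, 192, 193, 201, 91, 46, 110, 126, 197, 192, 191, 193, 185, 128, 49, 48, 109, 198, 191, 190, 190, 191, 197, 114, 44, 87, 176, 192, 190, 189, 190, 191, 200, 52, 36, 200, 191, 189, 188, 189, 195, 120, 86, 42, 126, 122, 120, 120, 120, 121, 126, 62, 14, 101, 123, 120, 120, 120, 122, 125, 74, 11, 126, 121, 119, 120, 120, 121, 128, 18, 22, 127, 121, 120, 119, 119, 122, 112, 12, 90, 122, 120, 119, 119, 121, 126, 40, 12, 127, 121, 119, 118, 119, 122, 95, 11, 111, 121, 119, 119, 119, 119]
mouth [54, 54, 53, 53, 51, 50, 30, 3, 107, 201, 194, 192, 192, 192, 192, 192, 192, 192, 191, 191, 192, 192]
[103.03 112.63 122.13 131.54 140.59 149.73 158.76 167.49 176.11 184.59
 192.91]
```

Request:
drive_tool(
  slide=[
    [0.1,0,0.07],
    [0,0,0],
    [0,0,0],
    [0,0,0],
  ],
  rotation=[
    [0,0,0],
    [0,0,0],
    [0,0,0],
    [0,0,0],
  ],
  claw=[1,1,1,1],
)

```text
clock: 19.6
eef_pos: [560.7, -115.5, 181.0]
ee_rot: [-0.51, 0.489, -0.489, 0.512]
ft_force: [1.7, 4.7, -0.2]
finger_gap: 13.2
```

Run:
```python
from h import *
s=r.read_state(); print(s["eef_pos"],s["ft_force"],s["finger_gap"])
i=r.read_camera("wrist"); j=r.read_camera("scene"); g=cv2.cvtColor(i,cv2.COLOR_BGR2GRAY).astype(float)
print(g[86:116,258:266].mean(1).round().astype(int).tolist()); print(g[86:116,247:252].mean(1).round().astype(int).tolist()); print(g[86:116,234:242].mean(1).round().astype(int).tolist())
# sideways check: move of everything else against first scene image
a=cv2.resize(i[70:130,210:290],(400,300),interpolation=cv2.INTER_CUBIC)
k=r.read_camera("scene")[135:270,190:350]
cv2.imwrite("pics/x10.png",np.vstack([a,cv2.resize(k,(400,300),interpolation=cv2.INTER_CUBIC)]))
```

```text
[ 560.70991008 -115.50505925  180.99421329] [ 1.66299816  4.67592381 -0.19700044] 13.151618684510213
[57, 57, 57, 57, 56, 55, 36, 12, 114, 166, 195, 193, 192, 192, 186, 186, 139, 40, 171, 195, 192, 192, 191, 192, 197, 138, 49, 50, 73, 148]
[55, 54, 54, 53, 53, 54, 38, 15, 41, 125, 199, 194, 192, 192, 192, 192, 192, 192, 192, 192, 192, 192, 192, 193, 200, 107, 50, 52, 49, 203]
[54, 54, 53, 53, 53, 54, 38, 18, 32, 193, 196, 193, 192, 192, 192, 192, 192, 192, 192, 192, 192, 192, 192, 193, 199, 125, 50, 52, 43, 192]
```

The picture limit is reached, so I'll go on with numbers: the profile shows the 60 line just emerging at the mouth (estimates 59.3–60.3 mm, 59.6 by kinematics). I'll nudge 0.3 mm and check that nothing else moved.

Request:
drive_tool(
  slide=[
    [0.03,0,0],
    [0,0,0],
    [0,0,0],
    [0,0,0],
    [0,0,0],
  ],
  rotation=[
    [0,0,0],
    [0,0,0],
    [0,0,0],
    [0,0,0],
    [0,0,0],
  ],
  claw=[1,1,1,1,1],
)

```text
clock: 20.25
eef_pos: [560.7, -115.7, 181.0]
ee_rot: [-0.51, 0.489, -0.489, 0.512]
ft_force: [1.4, 5.1, 0.6]
finger_gap: 13.2
```

Run:
```python
from h import *
a=cv2.imread("pics/scene0.png"); b=r.read_camera("scene"); s=r.read_state(); print(s["eef_pos"],s["ft_force"],s["finger_gap"],s["clock"])
for n,(x0,y0,x1,y1) in dict(beaker=(217,235,240,252),vial=(272,212,286,236),jarA=(240,245,264,282),jarB=(294,222,318,258),spare=(320,190,344,222),wrench=(184,236,212,274),analyser=(90,255,142,318),pink=(196,195,217,222),collar=(302,168,314,186)).items():
    m=cv2.matchTemplate(b[y0-6:y1+6,x0-6:x1+6],a[y0:y1,x0:x1],cv2.TM_CCOEFF_NORMED); _,v,_,l=cv2.minMaxLoc(m); print(n,round(v,3),l[0]-6,l[1]-6)
g6=cv2.imread("pics/x6.png")[:,330:]; g=cv2.resize(b[160:200,285:325],(364,364),interpolation=cv2.INTER_CUBIC)
t=cv2.cvtColor(g6,cv2.COLOR_BGR2GRAY)[180:340,20:200]; m=cv2.matchTemplate(cv2.cvtColor(g,cv2.COLOR_BGR2GRAY)[160:360,0:220],t,cv2.TM_CCOEFF_NORMED);_,v,_,l=cv2.minMaxLoc(m);print("carriage shift/9.1px",v,l[0]-20,l[1]-20)
h=cv2.cvtColor(b,cv2.COLOR_BGR2HSV)[160:200,285:325]
print("orange under collar", int((cv2.inRange(h,(8,120,60),(25,255,255))[14:24,17:30]>0).sum()))
```

```text
[ 560.71304442 -115.66855425  180.97473185] [ 1.19127927  5.15528269 -0.55301264] 13.52813215265564 20.3
beaker 0.447 0 0
vial 0.997 0 0
jarA 0.901 0 0
jarB 0.998 0 0
spare 0.992 0 0
wrench 0.594 0 0
analyser 0.995 0 0
pink 0.789 0 0
collar 0.838 0 0
carriage shift/9.1px 0.9869632124900818 0 0
orange under collar 0
```

Nothing has shifted (every best match is at 0,0; the lower scores are where shadows changed). The carriage hasn't moved since it touched, and the pull of 5 N matches the spring at 60 mm. Handing in.

```bash
python3 -c "
from plant import r
print(r.sign_off())"
```

```text
the job is handed in; nothing more can be done
None
```

The job is handed in: the dosing arm is held by its grip at about 60 mm, with the nozzle over the beaker and the carriage against the collar. It took 20.3 s of the 72 s.

- **Handwheel:** I wound it about 1.4 turns clockwise. The turning resistance rose from about 4 N to 13 N, and no gap showed under the collar. The resistance rose gradually rather than at a hard stop. A final camera comparison showed no carriage movement since release.
- **Lock button:** I pushed it down until it stopped, at 20 N. The arm then drew out freely against its spring.
- **Dosing arm:** The hand moved 59.8 mm from the home grasp. The last scale profile, taken before a final 0.3 mm nudge, gave 59.3 to 60.3 mm depending on which edge of the mouth is read. The final pull of about 5 N matches the spring at 60 mm.
- **Other things on the bench:** None of those I compared had shifted in the scene camera. The match was weak for the sample beaker (0.45) and the wrench (0.59), probably because of the arm's changed shadow and the nozzle now in view, so those two are less certain.

My last picture check was refused by the 12-picture limit, so the final checks are numerical only.

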